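# Drop the used round brushes into the leaning soaking can

## Task

Put both round paint brushes into the leaning soaking can, one after the other, bristles first: push the bristles down through the neck past the sprung flap before you let go of the brush, then let it drop right down into the can; the flap will pinch the brush until its thumb lever is held down. Finish with both brushes wholly inside and the flap sprung shut; leave the flat brush in the stand, and the paint jar, the lid and the black bottle where they are.

Things in the scene. Friction and masses are not known exactly. Their poses are not given: they have to be found in the camera images.
- brush_a_center (a point): centre (half-way up) of one of two alike round paint brushes, 130 mm long, about 120 g, bristles down: bristles 16 mm across at the tip, 29 mm higher up; steel ferrule 30 mm across, 30 to 44 mm above the tip, tapering by 60 mm to a straight wooden handle 20 mm across. z runs from bristles to handle end. Starts in a well of the stand, loose by 4 mm all round, its whole handle above the stand's top
- brush_b_center (a point): the other round paint brush, alike: its centre, half-way up
- can: sheet-metal soaking can, fixed in a cradle, leaning 27 degrees from vertical. Origin: centre of its underside; z: its axis, out through the mouth; x: to the can's upper, side (away from the robot); y: level, along the flap's hinge. Body 106 mm (x) by 136 mm (y), 185 mm long, inner floor at z = 4 mm; on it a square neck from z = 185 to 230 mm
- mouth (a point): centre of the neck's mouth, in the plane of its rim (x = 0, y = 0, z = 230 mm of the can). The neck's inside is 44 mm (can's x) by 34 mm (can's y); its walls are 3 mm thick
- flap (a joint): spring-return flap in the neck, rad: 0 shut, grows as it swings inward, stop at 1.35. Pushing a brush through takes some 3 to 15 N, with the most while the ferrule edges past. The flap then pinches the brush against the neck's lower wall and holds it up when let go. Beside a handle it stands at 0.95 to 1.1, beside the ferrule at 1.25; the brush is freed only when the flap is held near its stop
- flap_hinge (a point): middle of the flap's hinge line (along the can's y), 6 mm below the rim at the neck's upper side: x = 21, z = 224 mm of the can. The flap reaches 41 mm from it across the neck, so a brush is past it when its bristle tip is some 50 mm below the rim
- lever_tip (a point): centre of the rubber roller (12 mm across, 30 mm long along the can's y) on the end of the flap's thumb lever, beside the neck on the can's +y side: 60 mm from the hinge line and 60 mm off the neck's middle. Flap shut, it is at x = -24, y = 60, z = 264 mm of the can; pushed down towards the can (about 1.5 N) it turns the flap open by the same angle; let go, it springs back
- stand_top (a point): centre of the top face of the fixed wooden brush stand, 80 mm by 270 mm (along its y), 60 mm tall, with three square wells 39 mm wide and 50 mm deep at y = -85, 0 and 85 mm
- brush_a: the first round brush as a solid; origin at its bristle tip, 65 mm below its centre
- brush_b: the other round brush as a solid; origin at its bristle tip
- flat_brush: bystander: flat brush with a 34 mm wide head, 140 mm tall, standing in the third well of the stand; stays there; origin at the bristle end
- dark_bottle: bystander: black bottle, 52 mm across, 130 mm tall; origin: centre of its underside
- paint_jar: bystander: grey paint jar, 80 mm across, 75 mm tall, white cap; origin: centre of its underside
- lid: bystander: flat white lid lying on the table, 90 mm across, 8 mm thick; origin: centre of its underside

How it is judged:
By the outcome, as a careful person would: the job done as asked, in the order asked, and still so for the second after the job is handed in, with the robot touching nothing.
It also fails if it takes over 72 s, if anything falls off the work surface, if the arm or the gripper's body presses on something with over 40 N, if the wrist force passes 120 N, or if a joint passes its speed limit or range.

## Robot

A 6-joint arm with a two-finger parallel gripper is mounted at the origin on the work surface. World frame = base frame: x ahead of the robot, y to its left, z up, the work surface at z = 0. Lengths are in m, angles in degrees, forces in N, time in s.
With the tool pointing down it reaches from about 0.35 to 0.875 m from the base axis. Payload 4.2 kg.
Tool frame: the origin (TCP) lies on the centre line of the jaws, within the pads' length; the fingertips stand 19 mm ahead of it and the grasp point (between the pads) is the TCP; z points along the fingers, y is the line along which they close (so a half turn about z gives the same grasp; the last joint's range is limited). The gripper opens to 85 mm and grips with 20 to 120 N. Pads are 22 mm wide; open, the fingers measure 114 mm over their backs; the gripper's body (76 mm by 85 mm) begins 54 mm behind the grasp point. The pads swing forward as they close: fully open they stand 13 mm farther back than shut.
Start: joints at [88.499, 22.042, 0.453, 0, -68.411, -14.817], TCP at [0.176, 0.6, 0.25] pointing down, gripper open.
Joint ranges: [-179.83, 179.83], [-69.29, 118.12], [-61.27, 80.66], [-181.25, 117.63], [-171.15, -9.14], [-177.46, 177.46]. Speed limits (degrees/s): [159.86, 159.86, 180, 180, 180, 180].

## Interface

Orientations are given as a 3x3 rotation matrix whose columns are the frame's x, y, z axes.
In Python, from bench import robot, capture, hand_in gives the robot as it stands. The module is installed in compiled form; this text tells all that it offers.
- The arm moves only by the tool play_rows, never from a script. Its argument "motion" is a list of rows, each an object with "linear": the shift along the tool's x, y, z in mm, a list of three; "twist": the turn about the tool's z in degrees. In form: [{"linear": [x, y, z], "twist": twist}, ...]. A call has 1 to 20 rows; each row is the pose to reach, as a shift and turn from the pose commanded when the call began, along the tool's axes at that moment; what a row does not reach only later rows make up. A row lasts 1/12 s, in which the tool goes at most 41.7 mm and 7.16 degrees, less where a joint would pass 70% of its speed; a pose out of reach is approached as far as the arm can. A call with a gripper value outside its range is refused whole. "hand" is the closure in counts, from 0 (fully open) to 255 (shut), set as the call begins (left out, the last holds). The fingers move at their own pace and stop on an object; "force" is the grip in N (left out, the last holds). Time passes only in rows, so rows that repeat a pose let the fingers close. It gives the time, the measured TCP pose, the force, the opening and the grip force at its end, in the units of the state.
- robot.observe(): the state, without advancing time (a new reading comes with each control period).
- capture(name): name is "scene" or "top"; returns a dict with "pixels" (420x560x3 uint8, red, green, blue), "range_z" (420x560 float32, m along the optical axis (not along the pixel's ray), 0 where there is no reading), "mtx" (3x3 intrinsics, pixels), "R" (3x3) and "t" (3): a world point X has camera coordinates R X + t. Camera axes: x right, y down, z forward; pixel columns grow to the right and rows downward; lengths in m; the calibration is good to about 2 mm. A picture is of the moment at which its call begins.
- hand_in(): hands the job in; it is judged then, once.
The state is a dict: "time_s": time; "joints": joint angles; "dq": joint speeds; "joint_efforts": joint torques, N m; "tcp_pos": TCP position; "tool_rot": TCP orientation; "force": force on the tool from outside, world axes, zero at the start; "ft_torque": the same for the moment, N m; "opening": finger opening in m; "grasp_force": force on a finger pad.
Only numpy, scipy, OpenCV 4.12 (cv2) and the standard library are available. Lean on these libraries where they do the work, as an engineer would, in place of code of your own. Each camera call takes 0.05 s, during which the arm holds its last target. There are 200 camera calls.

## Working session

There is one attempt and no reset: what is moved stays moved. The work goes in short steps, Python scripts to look and compute and a tool call to move; the robot and the scene stay as the last step left them, time stands still between calls to the robot, and variables do not carry over. Pictures are saved under pics/ and viewed, at most 10 in all, crops included, and the job is handed in when it is done.

Besides the shell and the picture viewer there is one more tool, called as name(argument=value, ...), one argument or row to a line, values as JSON. play_rows: Moves the arm, as the interface text tells. Its arguments: {"type":"object","properties":{"motion":{"type":"array","items":{"type":"object","properties":{"linear":{"type":"array","items":{"type":"number"}},"twist":{"type":"number"}}}},"hand":{"type":"number"},"force":{"type":"number"}},"required":["motion"]}

```bash
mkdir -p pics; ls; python3 - <<'E'
from bench import robot, capture
import cv2,numpy as np
s=robot.observe();print(s)
for n in("scene","top"):
    c=capture(n);cv2.imwrite(f"pics/{n}1.png",c["pixels"][:,:,::-1]);print(n,c["mtx"],c["R"],c["t"],c["range_z"].min(),c["range_z"].max())
E
```

```text
pics
{'time_s': 0.0, 'joints': array([ 8.84999515e+01,  2.20909901e+01,  3.78507106e-01, -2.70612415e-02,
       -6.84109178e+01, -1.48157612e+01]), 'dq': array([ 0.05026515,  0.04813871, -0.0340171 , -0.00337108, -0.04298281,
       -0.00537254]), 'joint_efforts': array([-1.21821549e-04, -3.92291629e+01,  1.88399881e+01,  4.18630645e+00,
       -4.67313934e-03, -7.59565125e-06]), 'tcp_pos': array([0.17542621, 0.59930586, 0.24921543]), 'tool_rot': array([[ 9.59678873e-01, -2.81098230e-01, -4.95402627e-04],
       [-2.81098638e-01, -9.59676492e-01, -2.14147506e-03],
       [ 1.26538595e-04,  2.19438538e-03, -9.99997584e-01]]), 'force': array([0.54320698, 0.10795988, 0.49365317]), 'ft_torque': array([ 0.00587267,  0.05124097, -0.01188957]), 'grasp_force': 0.0, 'opening': 0.08552817609626819}
scene [[422.52337541   0.         280.99243456]
 [  0.         422.52337541 212.90711193]
 [  0.           0.           1.        ]] [[ 0.84761843  0.53047878 -0.0116298 ]
 [ 0.35315773 -0.58037534 -0.73378749]
 [-0.39600834  0.61786465 -0.67927952]] [-0.46750911 -0.05077435  1.25935744] 0.0 3.9994886
top [[456.07856525   0.         273.21833403]
 [  0.         456.07856525 204.63767598]
 [  0.           0.           1.        ]] [[-0.01472193 -0.99963137  0.02281196]
 [-0.98391738  0.01042118 -0.17831992]
 [ 0.17801646 -0.02507029 -0.9837081 ]] [-0.00125958  0.56647969  0.94505051] 0.0 2.018208
```

View pics/scene1.png

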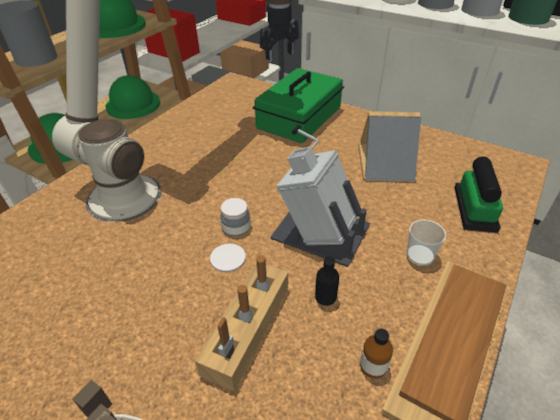

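View pics/top1.png

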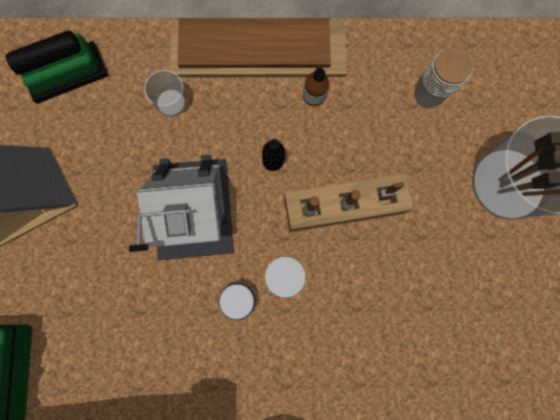

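```bash
cat > h.py <<'E'
import numpy as np,cv2
from bench import robot,capture
def cloud(n):
    c=capture(n);z=c["range_z"].astype(float);K=c["mtx"]
    v,u=np.mgrid[:z.shape[0],:z.shape[1]]
    P=np.stack([(u-K[0,2])/K[0,0]*z,(v-K[1,2])/K[1,1]*z,z],-1)
    W=(P-c["t"])@c["R"]; W[z<=0]=np.nan
    return c,W
def proj(c,X):
    p=(np.atleast_2d(X)@c["R"].T+c["t"])@c["mtx"].T
    return p[:,:2]/p[:,2:]
E
python3 - <<'E'
from h import *
ims=[]
for n,(u0,v0,w,h) in (("top",(115,145,130,125)),("scene",(265,115,130,125))):
    c,W=cloud(n); ims.append(cv2.resize(np.ascontiguousarray(c["pixels"][v0:v0+h,u0:u0+w,::-1]),None,fx=3,fy=3,interpolation=cv2.INTER_CUBIC))
    np.savez(n+".npz",W=W,pix=c["pixels"])
    px=c["pixels"].astype(int)
    # stand region clusters above stand top
    b=(W[...,2]>.066)&(W[...,2]<.17)
    if n=="top": b[:, :283]=0; b[:,420:]=0; b[:170]=0;b[240:]=0
    else: b[:240]=0; b[:,:195]=0;b[:,300:]=0
    k,L,st,_=cv2.connectedComponentsWithStats(b.astype(np.uint8))
    for i in range(1,k):
        if st[i,4]>15:
            p=W[L==i]; print(n,st[i],"zmax",np.nanmax(p[:,2]),"mean",p.mean(0))
            for lo in np.arange(.07,.15,.02):
                q=p[(p[:,2]>lo)&(p[:,2]<lo+.02)]
                if len(q)>3: print("   z%.2f"%lo,len(q),q.mean(0).round(4),q.min(0).round(4),q.max(0).round(4))
cv2.imwrite("pics/crop.png",np.hstack(ims))
W=np.load("top.npz")["W"]
print("top can heights mm"); print((W[185:262:3,126:226:5,2]*1000).round())
E
```

```text
top [380 182  25  15 194] zmax 0.15262020421949385 mean [ 0.58418474 -0.25317423  0.11111285]
   z0.07 65 [ 0.5836 -0.2517  0.0797] [ 0.5777 -0.2738  0.0703] [ 0.5906 -0.2392  0.09  ]
   z0.09 26 [ 0.5836 -0.2519  0.1006] [ 0.581  -0.2645  0.0902] [ 0.589  -0.2457  0.1082]
   z0.11 26 [ 0.5834 -0.2521  0.1213] [ 0.5811 -0.2654  0.1127] [ 0.5882 -0.2461  0.13  ]
   z0.13 54 [ 0.5855 -0.2557  0.1444] [ 0.581  -0.2674  0.1303] [ 0.5921 -0.2459  0.15  ]
top [344 190  17  17 167] zmax 0.14390217483035014 mean [ 0.56702572 -0.16859232  0.11756771]
   z0.07 22 [ 0.5646 -0.1663  0.0783] [ 0.5599 -0.176   0.0701] [ 0.5735 -0.1616  0.0884]
   z0.09 26 [ 0.5647 -0.1663  0.0994] [ 0.5601 -0.1763  0.0901] [ 0.573  -0.162   0.1086]
   z0.11 25 [ 0.5647 -0.1666  0.121 ] [ 0.56   -0.1752  0.1111] [ 0.5771 -0.162   0.1295]
   z0.13 82 [ 0.5691 -0.1708  0.1401] [ 0.5603 -0.1809  0.131 ] [ 0.5782 -0.1617  0.1439]
top [306 196  14  17 153] zmax 0.14442538064096938 mean [ 0.55444336 -0.08626052  0.1187523 ]
   z0.07 16 [ 0.5514 -0.0849  0.0803] [ 0.5479 -0.095   0.0706] [ 0.5609 -0.078   0.0894]
   z0.09
[... 3680 characters left out ...]
. 176. 175.  nan 174. 176. 172. 175.
   10.   8.  11.  10.  12.   4.]
 [ -0. 259. 261. 262. 262. 176. 173. 176.  10.   8.  11.   6.   7.   8.
    7.  10.  10.  12.   7.   8.]
 [ -2. 263. 263. 262. 261.  -0.   1.  10.  12.   9.  12.   9.  10.  12.
    8.   9.   9.  11.  12.  11.]
 [ -3. 260. 254.   1.   0.  -0.   1.   9.   9.   9.   7.  11.   7.  10.
    9.  10.   8.  12.   8.   8.]
 [  3.   2.   3.   3.   3.   1.   4.   9.   8.   7.   7.  10.   9.  11.
    9.  10.   5.  11.   8.   1.]
 [  1.   1.  -1.  -3.  -1.  -3.  -2.   7.   8.  10.   9.   9.   5.   2.
    4.  -3.   0.  -2.   2.   2.]
 [  2.  -1.   0.  -1.   3.   1.   2.  -0.   2.   3.   1.   1.  -4.   0.
    0.   4.   2.   2.   4.   2.]]
```

View pics/crop.png

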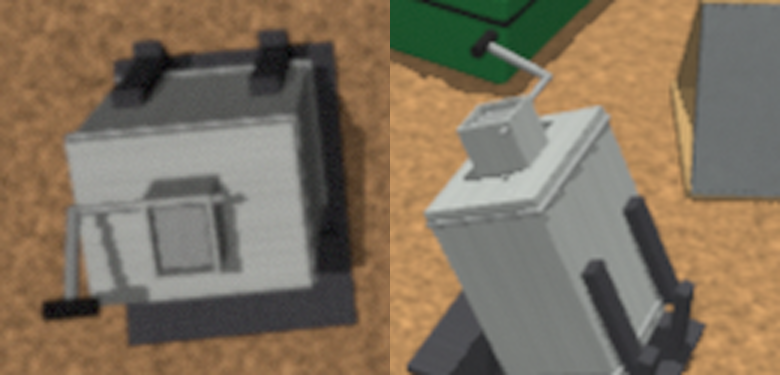

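```bash
python3 - <<'E'
from h import *
d=np.load("top.npz");W=d["W"];pix=d["pix"].astype(int)
sel=W[195:246,143:215].reshape(-1,3);sel=sel[~np.isnan(sel).any(1)]
rng=np.random.default_rng(0);best=None
for _ in range(500):
    p=sel[rng.choice(len(sel),3,False)];n=np.cross(p[1]-p[0],p[2]-p[0]);n/=np.linalg.norm(n)
    e=abs((sel-p[0])@n);k=(e<.003).sum()
    if best is None or k>best[0]:best=(k,e<.003)
q=sel[best[1]];c0=q.mean(0);n=np.linalg.svd(q-c0)[2][2];n*=np.sign(n[2])
print(best[0],"n",n,"lean",np.degrees(np.arccos(n[2])),"yaw",np.degrees(np.arctan2(-n[1],-n[0])),c0)
for name in("top","scene"):
    D=np.load(name+".npz");V=D["W"].reshape(-1,3);C=D["pix"].reshape(-1,3).astype(int)
    m=(V[:,0]>.35)&(V[:,0]<.65)&(V[:,1]>.05)&(V[:,1]<.35)&(V[:,2]>.15)&(V[:,2]<.32);P=V[m];C=C[m]
    bl=(C.max(1)<60)&(P[:,2]>.24);r=P[bl];print(name,"roller",len(r),r.mean(0),r.min(0),r.max(0))
    y=np.cross(n,[0,0,1.]);y/=np.linalg.norm(y)
    if y[1]<0:y=-y
    x=np.cross(y,n);Q=np.stack([(P-c0)@x,(P-c0)@y,(P-c0)@n],1)*1000
    f=Q[abs(Q[:,2])<4];print(" face lo/hi",np.percentile(f,[1,99],axis=0).round(1))
    g=Q[(Q[:,2]>12)&(Q[:,2]<50)];print(" neck",len(g),np.percentile(g,[1,5,50,95,99],axis=0).round(1))
    for a in range(-40,60,4):
        s=Q[(Q[:,2]>10)&(Q[:,2]<90)&(Q[:,0]>a)&(Q[:,0]<a+4)]
        if len(s)>3:print("  x",a,len(s),"y",np.percentile(s[:,1],[2,25,50,75,98]).round(1),"z",np.percentile(s[:,2],[2,50,98]).round(1))
    print(x,y)
E
```

```text
2450 n [-0.45321121 -0.03845294  0.8905734 ] lean 27.054611724678 yaw 4.849675742904334 [0.51612472 0.16851677 0.19611124]
top roller 102 [0.45828935 0.22392175 0.2616192 ] [0.45363607 0.21002292 0.2566505 ] [0.46372765 0.24018162 0.26482909]
 face lo/hi [[-48.2 -66.2  -3.4]
 [ 56.9  67.8   3.1]]
 neck 934 [[-20.1 -22.8  13.7]
 [-18.4 -19.   19.5]
 [ 11.6   2.9  38.1]
 [ 29.1  56.2  44.8]
 [ 29.6  62.5  47.9]]
  x -28 9 y [46.7 47.5 52.3 64.6 69.9] z [73.2 79.1 80.1]
  x -24 43 y [-13.7  32.5  54.6  66.3  74.5] z [39.1 82.  84.4]
  x -20 137 y [-18.7  -4.4  11.   53.3  74. ] z [17.9 43.8 85.2]
  x -16 106 y [-19.    0.9  33.   60.6  74.6] z [24.1 58.2 83.9]
  x -12 68 y [-18.8  -6.5   6.9  19.   62.1] z [24.4 37.8 76. ]
  x -8 65 y [-19.   -8.6   7.1  20.1  62.7] z [18.7 37.8 72.7]
  x -4 71 y [-19.1  -7.8   5.1  18.6  63. ] z [18.9 38.  68.7]
  x 0 67 y [-19.   -9.    6.1  18.7  63.1] z [16.8 38.7 65.4]
  x 4 70 y [-19.   -7.    4.7  20.   63.7] z [22.1 38.1 61.9]
  x 8 71 y [-19.1  -8.4   5.1  18.4  62.9] z [16.4 38.6 57.1]
  x 12 76 y [-19.   -9.6   5.   18.9  64. ] z [24.6 38.4 5
[... 880 characters left out ...]
  x -8 36 y [-21.3 -18.8 -10.   30.3  60.9] z [10.9 38.5 72.2]
  x -4 34 y [-21.5 -19.5 -18.1  14.9  59.4] z [15.1 38.3 66.1]
  x 0 35 y [-21.8 -19.6 -16.6  20.4  60.6] z [12.8 38.5 63.2]
  x 4 34 y [-21.4 -19.4 -17.2  16.3  60.1] z [14.6 38.7 59.6]
  x 8 36 y [-20.8 -19.4   0.1  28.3  59.5] z [12.7 38.6 57.4]
  x 12 35 y [-21.6 -19.6 -17.6  18.6  59.5] z [10.9 38.  51.4]
  x 16 28 y [-22.3 -20.7 -19.1  17.8  60.8] z [11.  35.2 47.4]
  x 20 27 y [-25.4 -19.6 -18.6  33.8  57.1] z [13.2 36.5 44.5]
  x 24 160 y [-22.8 -12.2   1.1  15.7  58.8] z [11.4 32.5 43.7]
  x 28 27 y [-19.7 -12.7  -3.5   4.9  15.1] z [12.2 26.4 41.8]
[0.88738509 0.07529066 0.45483956] [-0.08454178  0.99641994  0.        ]
```

play_rows(
  motion=[
    {"linear": [0, 0, -40], "twist": 0},
    {"linear": [10, 10, -70], "twist": -7},
    {"linear": [560, 553, -70], "twist": -21.2},
    {"linear": [560, 553, -70], "twist": -21.2},
    {"linear": [560, 553, -70], "twist": -21.2},
    {"linear": [560, 553, -70], "twist": -21.2},
    {"linear": [560, 553, -70], "twist": -21.2},
    {"linear": [560, 553, -70], "twist": -21.2},
    {"linear": [560, 553, -70], "twist": -21.2},
    {"linear": [560, 553, -70], "twist": -21.2},
    {"linear": [560, 553, -70], "twist": -21.2},
    {"linear": [560, 553, -70], "twist": -21.2},
    {"linear": [560, 553, -70], "twist": -21.2},
    {"linear": [560, 553, -70], "twist": -21.2},
    {"linear": [560, 553, -70], "twist": -21.2},
    {"linear": [560, 553, -70], "twist": -21.2},
    {"linear": [560, 553, -70], "twist": -21.2},
    {"linear": [560, 553, -70], "twist": -21.2},
    {"linear": [560, 553, -70], "twist": -21.2},
    {"linear": [560, 553, -70], "twist": -21.2},
  ],
  hand=60,
  force=30,
)

```text
time_s: 1.87
tcp_pos: [0.547, -0.0704, 0.3203]
tool_rot: [[0.996, 0.085, 0.0], [0.085, -0.996, 0.0], [0.0, -0.0, -1.0]]
force: [-0.4, 1.4, -0.6]
opening: 0.0653
grasp_force: 0.0
```

play_rows(
  motion=[
    {"linear": [0, 0, 0], "twist": 0},
    {"linear": [0, 0, 0], "twist": 0},
  ],
)

```text
time_s: 2.03
tcp_pos: [0.5468, -0.0702, 0.3191]
tool_rot: [[0.997, 0.081, -0.002], [0.081, -0.997, -0.0], [-0.002, -0.0, -1.0]]
force: [0.0, 0.8, 0.3]
opening: 0.0651
grasp_force: 0.0
```

play_rows(
  motion=[
    {"linear": [9, 19.5, 0], "twist": 0},
    {"linear": [9, 19.5, 40], "twist": 0},
    {"linear": [9, 19.5, 80], "twist": 0},
    {"linear": [9, 19.5, 120], "twist": 0},
    {"linear": [9, 19.5, 160], "twist": 0},
    {"linear": [9, 19.5, 190], "twist": 0},
    {"linear": [9, 19.5, 204], "twist": 0},
    {"linear": [9, 19.5, 204], "twist": 0},
    {"linear": [9, 19.5, 204], "twist": 0},
  ],
)

```text
time_s: 2.78
tcp_pos: [0.557, -0.0859, 0.1164]
tool_rot: [[0.996, 0.087, -0.001], [0.087, -0.996, -0.0], [-0.001, 0.0, -1.0]]
force: [-0.4, -0.5, 1.0]
opening: 0.0652
grasp_force: 0.0
```

play_rows(
  motion=[
    {"linear": [0, 0, 0], "twist": 0},
    {"linear": [0, 0, 0], "twist": 0},
    {"linear": [0, 0, 0], "twist": 0},
    {"linear": [0, 0, 0], "twist": 0},
    {"linear": [0, 0, 0], "twist": 0},
    {"linear": [0, 0, 0], "twist": 0},
  ],
  hand=255,
  force=40,
)

```text
time_s: 3.28
tcp_pos: [0.5581, -0.0871, 0.1178]
tool_rot: [[0.996, 0.085, 0.003], [0.085, -0.996, -0.0], [0.003, 0.001, -1.0]]
force: [-0.6, -1.2, 5.6]
opening: 0.0191
grasp_force: 39.1
```

play_rows(
  motion=[
    {"linear": [0, 0, -25], "twist": 0},
    {"linear": [0, 0, -60], "twist": 0},
    {"linear": [0, 0, -100], "twist": 0},
    {"linear": [0, 0, -140], "twist": 0},
    {"linear": [0, 0, -180], "twist": 0},
    {"linear": [0, 0, -220], "twist": 0},
    {"linear": [0, -10, -255], "twist": 0},
    {"linear": [-6, -45, -262], "twist": 0},
    {"linear": [-11, -85, -262], "twist": 0},
    {"linear": [-16, -125, -262], "twist": 0},
    {"linear": [-21, -165, -262], "twist": 0},
    {"linear": [-27, -205, -262], "twist": 0},
    {"linear": [-31, -235, -262], "twist": 0},
    {"linear": [-34, -252, -262], "twist": 0},
    {"linear": [-34, -258, -262], "twist": 0},
    {"linear": [-34, -258, -262], "twist": 0},
    {"linear": [-34, -258, -262], "twist": 0},
  ],
)

```text
time_s: 4.7
tcp_pos: [0.5012, 0.1669, 0.3778]
tool_rot: [[0.996, 0.085, -0.001], [0.085, -0.996, -0.001], [-0.001, 0.0, -1.0]]
force: [-0.1, -0.7, -1.6]
opening: 0.0188
grasp_force: 39.4
```

```bash
python3 - <<'E'
from h import *
s=robot.observe();print(s["tcp_pos"],s["force"],s["opening"],s["grasp_force"])
ims=[]
T=s["tcp_pos"]
for n,(u0,v0,w,h) in (("top",(90,130,130,140)),("scene",(245,60,130,140))):
    c,W=cloud(n);im=cv2.resize(np.ascontiguousarray(c["pixels"][v0:v0+h,u0:u0+w,::-1]),None,fx=3,fy=3,interpolation=cv2.INTER_CUBIC)
    for X,col in ((T,(0,0,255)),(T-[0,0,.107],(0,255,0)),([.4993,.1671,.238],(255,0,255))):
        p=(proj(c,X)[0]-[u0,v0])*3;cv2.circle(im,tuple(int(a) for a in p),3,col,-1)
    ims.append(im)
    m=(np.hypot(W[...,0]-T[0],W[...,1]-T[1])<.03)&(W[...,2]>.262)&(W[...,2]<T[2]-.03)
    P=W[m]
    for lo in np.arange(.262,.35,.012):
        q=P[(P[:,2]>lo)&(P[:,2]<lo+.012)]
        if len(q)>3:print(n,round(lo,3),len(q),np.percentile(q,[2,50,98],axis=0)[:,:2].round(4).tolist())
cv2.imwrite("pics/ins1.png",np.hstack(ims))
E
```

```text
[0.50118154 0.16692413 0.37783736] [-0.11265238 -0.65979864 -1.57853031] 0.01881685446681899 39.36139941215515
top 0.286 16 [[0.4875, 0.1527], [0.4924, 0.1553], [0.5032, 0.1635]]
top 0.298 28 [[0.4861, 0.152], [0.4925, 0.155], [0.5059, 0.1698]]
top 0.31 65 [[0.4863, 0.1524], [0.4906, 0.16], [0.5048, 0.1788]]
top 0.322 49 [[0.4893, 0.1553], [0.4924, 0.1614], [0.5018, 0.1761]]
top 0.334 11 [[0.4909, 0.1604], [0.492, 0.1638], [0.494, 0.1705]]
scene 0.262 6 [[0.4948, 0.1566], [0.5018, 0.1594], [0.5078, 0.167]]
scene 0.274 33 [[0.4923, 0.1516], [0.5061, 0.1557], [0.5124, 0.1676]]
scene 0.286 49 [[0.4902, 0.1503], [0.5057, 0.1548], [0.514, 0.1675]]
scene 0.298 58 [[0.4915, 0.1495], [0.5068, 0.1534], [0.5143, 0.1692]]
scene 0.31 68 [[0.4896, 0.1505], [0.5067, 0.1548], [0.5145, 0.17]]
scene 0.322 58 [[0.4903, 0.1529], [0.5046, 0.1578], [0.5112, 0.1694]]
scene 0.334 47 [[0.4932, 0.155], [0.5036, 0.1583], [0.5097, 0.1662]]
scene 0.346 6 [[0.4941, 0.1559], [0.5047, 0.1605], [0.5105, 0.1678]]
```

View pics/ins1.png

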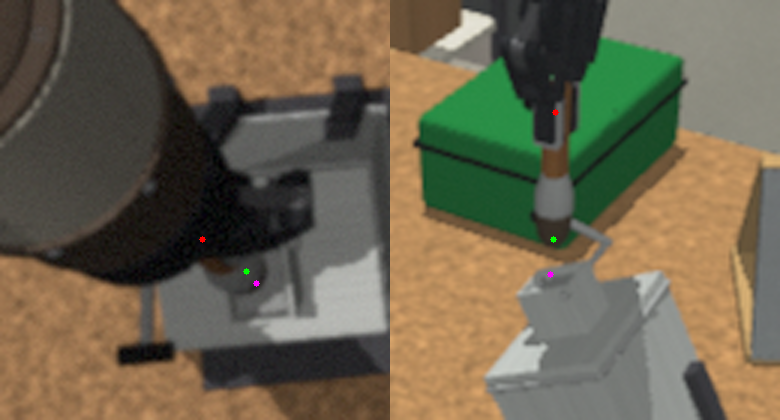

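play_rows(
  motion=[
    {"linear": [1, -1, 10], "twist": 0},
    {"linear": [1, -1, 20], "twist": 0},
    {"linear": [1, -1, 28], "twist": 0},
    {"linear": [1, -1, 35], "twist": 0},
    {"linear": [1, -1, 41], "twist": 0},
    {"linear": [1, -1, 46], "twist": 0},
    {"linear": [1, -1, 50], "twist": 0},
  ],
)

```text
time_s: 5.38
tcp_pos: [0.502, 0.1681, 0.3279]
tool_rot: [[0.996, 0.085, -0.001], [0.085, -0.996, -0.0], [-0.001, 0.0, -1.0]]
force: [-1.8, 0.6, 1.0]
opening: 0.019
grasp_force: 39.7
```

play_rows(
  motion=[
    {"linear": [0, 0, 4], "twist": 0},
    {"linear": [0, 0, 8], "twist": 0},
    {"linear": [0, 0, 12], "twist": 0},
    {"linear": [0, 0, 15], "twist": 0},
  ],
)

```text
time_s: 5.72
tcp_pos: [0.5019, 0.1683, 0.3127]
tool_rot: [[0.996, 0.085, -0.001], [0.085, -0.996, -0.0], [-0.001, 0.0, -1.0]]
force: [-1.8, 0.2, 0.6]
opening: 0.0189
grasp_force: 39.7
```

play_rows(
  motion=[
    {"linear": [-1, 0, 3], "twist": 0},
    {"linear": [-2.5, 0, 6], "twist": 0},
    {"linear": [-4, 0, 9], "twist": 0},
    {"linear": [-6, 0, 12], "twist": 0},
    {"linear": [-7, 0, 14], "twist": 0},
  ],
)

```text
time_s: 6.13
tcp_pos: [0.4993, 0.1687, 0.3033]
tool_rot: [[0.996, 0.087, 0.014], [0.086, -0.996, 0.004], [0.014, -0.002, -1.0]]
force: [5.1, -0.9, 10.3]
opening: 0.0189
grasp_force: 40.3
```

play_rows(
  motion=[
    {"linear": [0, 0, 2], "twist": 0},
    {"linear": [0, 0, 4], "twist": 0},
    {"linear": [0, 0, 6], "twist": 0},
    {"linear": [0, 0, 6], "twist": 0},
  ],
)

```text
time_s: 6.47
tcp_pos: [0.4997, 0.1692, 0.2976]
tool_rot: [[0.996, 0.086, 0.015], [0.086, -0.996, 0.005], [0.015, -0.004, -1.0]]
force: [4.6, -0.8, 8.3]
opening: 0.0188
grasp_force: 40.1
```

```bash
python3 - <<'E'
from h import *
s=robot.observe();print(s["tcp_pos"],s["force"],s["ft_torque"])
ims=[]
for n,(u0,v0,w,h) in (("top",(110,160,110,110)),("scene",(260,90,110,110))):
    c,W=cloud(n);ims.append(cv2.resize(np.ascontiguousarray(c["pixels"][v0:v0+h,u0:u0+w,::-1]),None,fx=3.6,fy=3.6,interpolation=cv2.INTER_CUBIC))
cv2.imwrite("pics/ins2.png",np.hstack(ims))
E
```

```text
[0.49965406 0.16915109 0.29756163] [ 4.55057114 -0.77148594  8.30512802] [-0.00611173 -1.82387533 -0.0376099 ]
```

View pics/ins2.png

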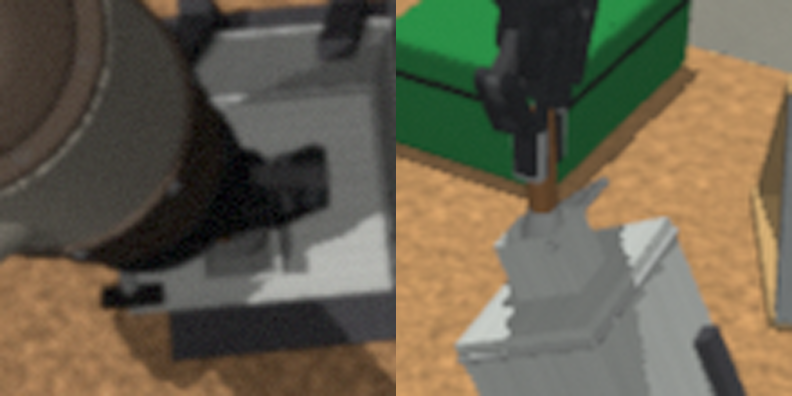

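play_rows(
  motion=[
    {"linear": [0, 0, 3], "twist": 0},
    {"linear": [0, 0, 6], "twist": 0},
    {"linear": [0, 0, 9], "twist": 0},
    {"linear": [0, 0, 12], "twist": 0},
    {"linear": [0, 0, 12], "twist": 0},
  ],
)

```text
time_s: 6.98
tcp_pos: [0.4989, 0.1692, 0.2847]
tool_rot: [[0.996, 0.086, 0.012], [0.086, -0.996, 0.005], [0.012, -0.004, -1.0]]
force: [4.0, -0.1, 5.7]
opening: 0.0192
grasp_force: 40.0
```

play_rows(
  motion=[
    {"linear": [0, 0, 3], "twist": 0},
    {"linear": [0, 0, 6], "twist": 0},
    {"linear": [0, 0, 8], "twist": 0},
    {"linear": [0, 0, 8], "twist": 0},
  ],
)

```text
time_s: 7.32
tcp_pos: [0.4979, 0.169, 0.2753]
tool_rot: [[0.996, 0.086, 0.008], [0.086, -0.996, 0.004], [0.009, -0.003, -1.0]]
force: [1.8, 0.7, 3.3]
opening: 0.0189
grasp_force: 39.7
```

play_rows(
  motion=[
    {"linear": [0, 0, 0], "twist": 0},
    {"linear": [0, 0, 0], "twist": 0},
    {"linear": [0, 0, 0], "twist": 0},
    {"linear": [0, 0, -10], "twist": 0},
    {"linear": [0, 0, -30], "twist": 0},
    {"linear": [0, 0, -60], "twist": 0},
    {"linear": [0, 0, -95], "twist": 0},
    {"linear": [0, 0, -100], "twist": 0},
  ],
  hand=125,
)

```text
time_s: 7.98
tcp_pos: [0.4971, 0.168, 0.3804]
tool_rot: [[0.996, 0.086, 0.01], [0.086, -0.996, 0.004], [0.011, -0.003, -1.0]]
force: [0.6, -0.4, 0.7]
opening: 0.0438
grasp_force: 0.0
```

```bash
python3 - <<'E'
from h import *
s=robot.observe();print(s["tcp_pos"],s["force"],s["opening"])
c,W=cloud("scene");u0,v0,w,h=245,40,140,150
cv2.imwrite("pics/ins3.png",cv2.resize(np.ascontiguousarray(c["pixels"][v0:v0+h,u0:u0+w,::-1]),None,fx=4,fy=4,interpolation=cv2.INTER_CUBIC))
E
```

```text
[0.49710439 0.16800592 0.38037943] [ 0.59810564 -0.39823888  0.71283651] 0.04377036914995798
```

View pics/ins3.png

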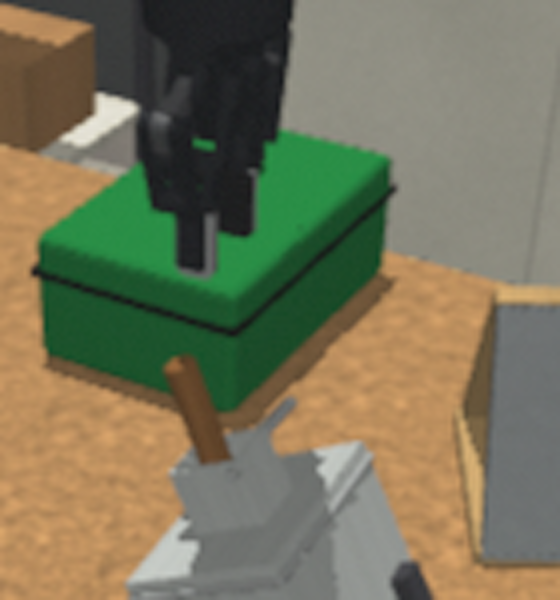

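play_rows(
  motion=[
    {"linear": [-18, -35, 0], "twist": 0},
    {"linear": [-20, -65, 0], "twist": 0},
    {"linear": [-20, -65, 0], "twist": 0},
    {"linear": [-20, -65, 10], "twist": 0},
    {"linear": [-20, -65, 40], "twist": 0},
    {"linear": [-20, -65, 80], "twist": 0},
    {"linear": [-20, -65, 120], "twist": 0},
    {"linear": [-20, -65, 140], "twist": 0},
    {"linear": [-19, -65, 150], "twist": 0},
    {"linear": [-17, -65, 155], "twist": 0},
    {"linear": [-15, -65, 160], "twist": 0},
    {"linear": [-14, -65, 165], "twist": 0},
    {"linear": [-14, -65, 168], "twist": 0},
    {"linear": [-14, -65, 168], "twist": 0},
  ],
  hand=255,
)

```text
time_s: 9.2
tcp_pos: [0.4776, 0.2316, 0.2099]
tool_rot: [[0.996, 0.086, 0.006], [0.086, -0.996, 0.002], [0.006, -0.001, -1.0]]
force: [-4.6, -3.5, 12.6]
opening: -0.0001
grasp_force: 6.9
```

```bash
python3 - <<'E'
from h import *
s=robot.observe();print(s["tcp_pos"],s["force"],s["opening"])
c,W=cloud("scene");u0,v0,w,h=245,60,130,130
cv2.imwrite("pics/lev1.png",cv2.resize(np.ascontiguousarray(c["pixels"][v0:v0+h,u0:u0+w,::-1]),None,fx=4,fy=4,interpolation=cv2.INTER_CUBIC))
E
```

```text
[0.47763121 0.23159145 0.2098559 ] [-4.55699691 -3.51528983 12.60002142] -0.00012643008756397313
```

View pics/lev1.png

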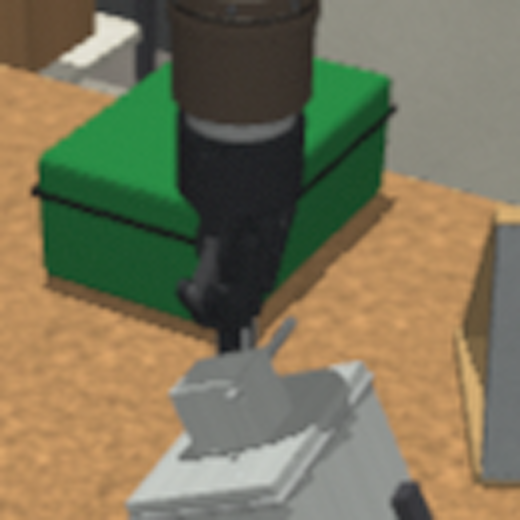

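play_rows(
  motion=[
    {"linear": [0, 0, 0], "twist": 0},
    {"linear": [0, 0, 0], "twist": 0},
    {"linear": [-2, 0, -15], "twist": 0},
    {"linear": [-4, 0, -40], "twist": 0},
    {"linear": [-4, 0, -80], "twist": 0},
    {"linear": [-2, 0, -120], "twist": 0},
    {"linear": [0, 30, -140], "twist": 0},
    {"linear": [5, 70, -140], "twist": 0},
    {"linear": [11, 110, -140], "twist": 0},
    {"linear": [17, 150, -140], "twist": 0},
    {"linear": [22, 190, -140], "twist": 0},
    {"linear": [28, 230, -140], "twist": 0},
    {"linear": [33, 270, -130], "twist": 0},
    {"linear": [39, 310, -120], "twist": 0},
    {"linear": [45, 350, -110], "twist": 0},
    {"linear": [51, 385, -100], "twist": 0},
    {"linear": [57, 405, -90], "twist": 0},
    {"linear": [57, 410, -80], "twist": 0},
    {"linear": [57, 410, -80], "twist": 0},
  ],
)

```text
time_s: 10.83
tcp_pos: [0.5669, -0.1735, 0.2833]
tool_rot: [[0.997, 0.082, -0.003], [0.082, -0.997, 0.001], [-0.003, -0.001, -1.0]]
force: [-0.2, 0.3, -1.4]
opening: 0.0001
grasp_force: 0.0
```

```bash
python3 - <<'E'
from h import *
for n in("top","scene"):
    c,W=cloud(n);V=W.reshape(-1,3);C=c["pixels"].reshape(-1,3).astype(int)
    m=(V[:,0]>.42)&(V[:,0]<.5)&(V[:,1]>.19)&(V[:,1]<.26)&(V[:,2]>.24)&(C.max(1)<60);print(n,m.sum(),V[m].mean(0))
    m=(np.hypot(V[:,0]-.5,V[:,1]-.167)<.05)&(V[:,2]>.262);print(m.sum())
    m=(abs(V[:,0]-.57)<.012)&(abs(V[:,1]+.172)<.012)&(V[:,2]>.09)&(V[:,2]<.15);q=V[m];print(q.min(0),q.max(0))
E
```

```text
top 105 [0.45822186 0.22377862 0.26155831]
0
[ 0.55971366 -0.18046974  0.09035792] [ 0.5785422  -0.16171778  0.14367794]
scene 38 [0.46023839 0.22036452 0.25911799]
0
[ 0.56122038 -0.18323783  0.09038277] [ 0.57985549 -0.16281419  0.14293256]
```

play_rows(
  motion=[
    {"linear": [3, -1, 0], "twist": 0},
    {"linear": [3, -1, 0], "twist": 0},
    {"linear": [3, -1, 0], "twist": 0},
    {"linear": [3, -1, 30], "twist": 0},
    {"linear": [3, -1, 65], "twist": 0},
    {"linear": [3, -1, 100], "twist": 0},
    {"linear": [3, -1, 135], "twist": 0},
    {"linear": [3, -1, 158], "twist": 0},
    {"linear": [3, -1, 166], "twist": 0},
    {"linear": [3, -1, 166], "twist": 0},
  ],
  hand=60,
)

```text
time_s: 11.77
tcp_pos: [0.5695, -0.1705, 0.1176]
tool_rot: [[0.996, 0.086, -0.004], [0.086, -0.996, 0.0], [-0.004, -0.0, -1.0]]
force: [0.1, -0.4, -0.3]
opening: 0.0654
grasp_force: 0.0
```

play_rows(
  motion=[
    {"linear": [0, 0, 0], "twist": 0},
    {"linear": [0, 0, 0], "twist": 0},
    {"linear": [0, 0, 0], "twist": 0},
    {"linear": [0, 0, 0], "twist": 0},
    {"linear": [0, 0, 0], "twist": 0},
    {"linear": [0, 0, 0], "twist": 0},
  ],
  hand=255,
  force=40,
)

```text
time_s: 12.27
tcp_pos: [0.5716, -0.1715, 0.1213]
tool_rot: [[0.996, 0.086, 0.004], [0.086, -0.996, -0.001], [0.004, 0.001, -1.0]]
force: [-0.5, -1.2, 5.7]
opening: 0.0191
grasp_force: 39.3
```

play_rows(
  motion=[
    {"linear": [0, 0, -25], "twist": 0},
    {"linear": [0, 0, -60], "twist": 0},
    {"linear": [0, 0, -100], "twist": 0},
    {"linear": [0, 0, -140], "twist": 0},
    {"linear": [0, 0, -180], "twist": 0},
    {"linear": [0, -10, -220], "twist": 0},
    {"linear": [-5, -40, -245], "twist": 0},
    {"linear": [-9, -80, -260], "twist": 0},
    {"linear": [-14, -120, -260], "twist": 0},
    {"linear": [-19, -160, -260], "twist": 0},
    {"linear": [-23, -200, -260], "twist": 0},
    {"linear": [-28, -240, -260], "twist": 0},
    {"linear": [-33, -280, -260], "twist": 0},
    {"linear": [-38, -315, -260], "twist": 0},
    {"linear": [-40, -336, -260], "twist": 0},
    {"linear": [-40, -344, -260], "twist": 0},
    {"linear": [-40, -344, -260], "twist": 0},
    {"linear": [-40, -344, -260], "twist": 0},
  ],
)

```text
time_s: 13.77
tcp_pos: [0.501, 0.168, 0.3789]
tool_rot: [[0.996, 0.086, -0.001], [0.086, -0.996, -0.001], [-0.001, 0.0, -1.0]]
force: [-1.1, 0.2, 0.1]
opening: 0.0188
grasp_force: 39.5
```

```bash
python3 - <<'E'
from h import *
s=robot.observe();T=s["tcp_pos"];print(T,s["force"],s["opening"])
for n in ("top","scene"):
    c,W=cloud(n)
    m=(np.hypot(W[...,0]-T[0],W[...,1]-T[1])<.03)&(W[...,2]>.262)&(W[...,2]<T[2]-.03)
    P=W[m]
    for lo in np.arange(.262,.35,.012):
        q=P[(P[:,2]>lo)&(P[:,2]<lo+.012)]
        if len(q)>3:print(n,round(lo,3),len(q),np.percentile(q,[2,50,98],axis=0)[:,:2].round(4).tolist())
E
```

```text
[0.50102571 0.16802073 0.37890987] [-1.13229704  0.17599475  0.05107007] 0.01882027364221835
top 0.274 8 [[0.4876, 0.1547], [0.4931, 0.1566], [0.5003, 0.1626]]
top 0.286 16 [[0.4855, 0.1543], [0.4909, 0.1571], [0.5033, 0.1645]]
top 0.298 28 [[0.4845, 0.1534], [0.4898, 0.1568], [0.5065, 0.1728]]
top 0.31 81 [[0.4849, 0.154], [0.4907, 0.16], [0.5046, 0.1808]]
top 0.322 42 [[0.4882, 0.157], [0.4913, 0.1623], [0.5006, 0.175]]
top 0.334 16 [[0.4896, 0.1606], [0.4906, 0.1646], [0.4941, 0.172]]
scene 0.262 11 [[0.4945, 0.1567], [0.502, 0.1593], [0.5068, 0.164]]
scene 0.274 36 [[0.4903, 0.1523], [0.504, 0.1572], [0.5113, 0.1679]]
scene 0.286 53 [[0.4865, 0.1512], [0.505, 0.1556], [0.5124, 0.1677]]
scene 0.298 64 [[0.4863, 0.1515], [0.5038, 0.1554], [0.5125, 0.1737]]
scene 0.31 68 [[0.4878, 0.1523], [0.5047, 0.157], [0.5121, 0.1728]]
scene 0.322 49 [[0.4901, 0.1543], [0.5031, 0.1592], [0.5089, 0.1717]]
scene 0.334 46 [[0.4931, 0.156], [0.5033, 0.1602], [0.5083, 0.1705]]
scene 0.346 12 [[0.492, 0.1551], [0.5024, 0.1604], [0.5077, 0.1679]]
```

play_rows(
  motion=[
    {"linear": [2.5, 0, 10], "twist": 0},
    {"linear": [2.5, 0, 20], "twist": 0},
    {"linear": [2.5, 0, 28], "twist": 0},
    {"linear": [2.5, 0, 35], "twist": 0},
    {"linear": [2.5, 0, 42], "twist": 0},
    {"linear": [2.5, 0, 48], "twist": 0},
    {"linear": [2.5, 0, 54], "twist": 0},
    {"linear": [2.5, 0, 60], "twist": 0},
    {"linear": [2.5, 0, 66], "twist": 0},
  ],
)

```text
time_s: 14.62
tcp_pos: [0.5033, 0.1684, 0.3126]
tool_rot: [[0.996, 0.085, -0.001], [0.085, -0.996, -0.0], [-0.001, 0.0, -1.0]]
force: [-1.6, 0.1, 0.3]
opening: 0.0189
grasp_force: 39.8
```

play_rows(
  motion=[
    {"linear": [-1, 0, 3], "twist": 0},
    {"linear": [-2.5, 0, 6], "twist": 0},
    {"linear": [-4, 0, 9], "twist": 0},
    {"linear": [-6, 0, 12], "twist": 0},
    {"linear": [-7.5, 0, 14], "twist": 0},
    {"linear": [-8, 0, 16], "twist": 0},
    {"linear": [-8, 0, 18], "twist": 0},
    {"linear": [-8, 0, 20], "twist": 0},
  ],
)

```text
time_s: 15.28
tcp_pos: [0.5003, 0.1693, 0.298]
tool_rot: [[0.996, 0.087, 0.015], [0.087, -0.996, 0.005], [0.016, -0.004, -1.0]]
force: [4.8, 1.0, 7.0]
opening: 0.0189
grasp_force: 40.3
```

play_rows(
  motion=[
    {"linear": [0, 0, 3], "twist": 0},
    {"linear": [0, 0, 6], "twist": 0},
    {"linear": [0, 0, 9], "twist": 0},
    {"linear": [0, 0, 12], "twist": 0},
    {"linear": [0, 0, 15], "twist": 0},
    {"linear": [0, 0, 18], "twist": 0},
    {"linear": [0, 0, 20], "twist": 0},
    {"linear": [0, 0, 20], "twist": 0},
  ],
)

```text
time_s: 15.95
tcp_pos: [0.4992, 0.1691, 0.2759]
tool_rot: [[0.996, 0.086, 0.011], [0.086, -0.996, 0.004], [0.011, -0.003, -1.0]]
force: [2.1, -0.4, 3.4]
opening: 0.0187
grasp_force: 40.1
```

Same as the first; release and rise.

play_rows(
  motion=[
    {"linear": [0, 0, 0], "twist": 0},
    {"linear": [0, 0, 0], "twist": 0},
    {"linear": [0, 0, 0], "twist": 0},
    {"linear": [0, 0, -10], "twist": 0},
    {"linear": [0, 0, -30], "twist": 0},
    {"linear": [0, 0, -60], "twist": 0},
    {"linear": [0, 0, -95], "twist": 0},
    {"linear": [0, 0, -100], "twist": 0},
    {"linear": [0, 0, -100], "twist": 0},
  ],
  hand=125,
)

```text
time_s: 16.7
tcp_pos: [0.4964, 0.1682, 0.3767]
tool_rot: [[0.996, 0.085, 0.005], [0.085, -0.996, 0.003], [0.006, -0.003, -1.0]]
force: [0.5, -0.7, 0.0]
opening: 0.0437
grasp_force: 0.0
```

```bash
python3 - <<'E'
from h import *
s=robot.observe();print(s["tcp_pos"],s["force"],s["opening"])
c,W=cloud("scene");V=W.reshape(-1,3)
m=(np.hypot(V[:,0]-.48,V[:,1]-.167)<.05)&(V[:,2]>.255)&(V[:,2]<.32);q=V[m];print(len(q),q.min(0),q.mean(0),q.max(0))
E
```

```text
[0.49643564 0.16817112 0.37669757] [ 0.49647502 -0.6698092   0.04057403] 0.043682814837602744
149 [0.47130338 0.15223929 0.25539891] [0.4876442  0.16146184 0.27518163] [0.50043972 0.17380166 0.29237684]
```

play_rows(
  motion=[
    {"linear": [-18, -35, 0], "twist": 0},
    {"linear": [-20, -65, 0], "twist": 0},
    {"linear": [-20, -65, 0], "twist": 0},
    {"linear": [-20, -65, 10], "twist": 0},
    {"linear": [-20, -65, 40], "twist": 0},
    {"linear": [-20, -65, 80], "twist": 0},
    {"linear": [-20, -65, 118], "twist": 0},
    {"linear": [-20, -65, 137], "twist": 0},
    {"linear": [-19, -65, 147], "twist": 0},
    {"linear": [-17, -65, 152], "twist": 0},
    {"linear": [-15, -65, 157], "twist": 0},
    {"linear": [-13.5, -65, 162], "twist": 0},
    {"linear": [-13.5, -65, 165], "twist": 0},
    {"linear": [-13.5, -65, 165], "twist": 0},
    {"linear": [-13.5, -65, 165], "twist": 0},
    {"linear": [-13.5, -65, 165], "twist": 0},
  ],
  hand=255,
)

```text
time_s: 18.08
tcp_pos: [0.478, 0.2317, 0.211]
tool_rot: [[0.996, 0.086, 0.004], [0.086, -0.996, 0.002], [0.004, -0.001, -1.0]]
force: [-0.7, -2.4, 7.3]
opening: -0.0001
grasp_force: 3.2
```

```bash
python3 - <<'E'
from h import *
s=robot.observe();print(s["tcp_pos"],s["force"],s["opening"])
c,W=cloud("scene");u0,v0,w,h=245,60,130,130
cv2.imwrite("pics/lev2.png",cv2.resize(np.ascontiguousarray(c["pixels"][v0:v0+h,u0:u0+w,::-1]),None,fx=4,fy=4,interpolation=cv2.INTER_CUBIC))
E
```

```text
[0.47801862 0.23169933 0.21100544] [-0.68402423 -2.42160678  7.27775632] -5.476096884125436e-05
```

View pics/lev2.png

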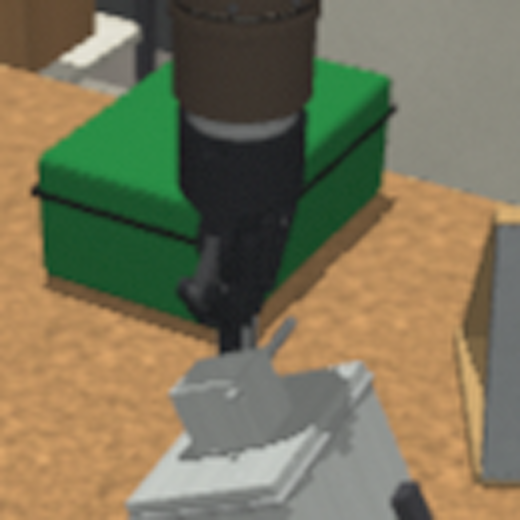

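play_rows(
  motion=[
    {"linear": [0, 0, 0], "twist": 0},
    {"linear": [0, 0, 0], "twist": 0},
    {"linear": [0, 0, 0], "twist": 0},
    {"linear": [-2, 0, -15], "twist": 0},
    {"linear": [-4, 0, -40], "twist": 0},
    {"linear": [-4, 0, -80], "twist": 0},
    {"linear": [-2, 0, -120], "twist": 0},
    {"linear": [0, -30, -140], "twist": 0},
    {"linear": [0, -70, -140], "twist": 0},
    {"linear": [0, -110, -140], "twist": 0},
    {"linear": [0, -150, -140], "twist": 0},
    {"linear": [0, -190, -140], "twist": 0},
    {"linear": [0, -220, -140], "twist": 0},
    {"linear": [0, -220, -140], "twist": 0},
    {"linear": [0, -220, -140], "twist": 0},
    {"linear": [0, -220, -140], "twist": 0},
  ],
)

```text
time_s: 19.47
tcp_pos: [0.4581, 0.4507, 0.3488]
tool_rot: [[0.996, 0.085, 0.001], [0.085, -0.996, 0.001], [0.001, -0.001, -1.0]]
force: [0.3, 0.5, -0.1]
opening: 0.0001
grasp_force: 0.0
```

```bash
python3 - <<'E'
from h import *
s=robot.observe();print(s["tcp_pos"],s["force"])
ims=[]
for n in("top","scene"):
    c,W=cloud(n);V=W.reshape(-1,3);C=c["pixels"].reshape(-1,3).astype(int)
    m=(V[:,0]>.42)&(V[:,0]<.5)&(V[:,1]>.19)&(V[:,1]<.26)&(V[:,2]>.24)&(C.max(1)<60);print(n,m.sum(),V[m].mean(0))
    ims.append(np.ascontiguousarray(c["pixels"][100:380,110:430,::-1]))
cv2.imwrite("pics/end.png",cv2.resize(np.hstack(ims),None,fx=1.25,fy=1.25))
E
```

```text
[0.45814159 0.45067483 0.34876735] [ 0.32839179  0.5272293  -0.106909  ]
top 101 [0.45814678 0.22411774 0.26153679]
scene 42 [0.45970768 0.22018669 0.25914323]
```

View pics/end.png

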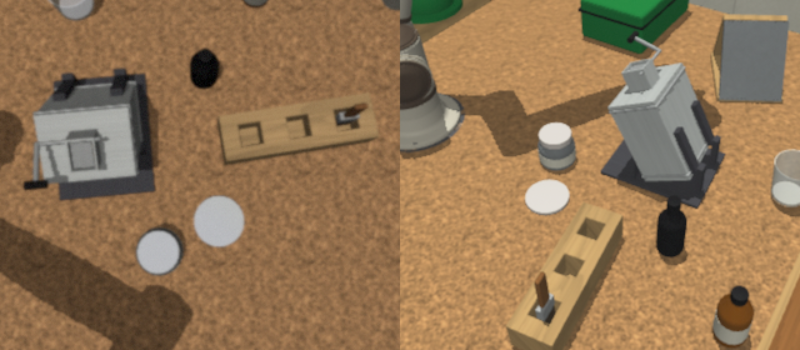

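The final picture shows both round brushes gone from the stand, with the flap shut and the lever back up. The flat brush, jar, lid and bottle are where they were.

```bash
python3 -c "from bench import hand_in; print(hand_in())"
```

```text
the job is handed in; nothing more can be done
None
```

Both round brushes are inside the soaking can with the flap sprung shut, nothing else was disturbed, and the job was handed in at about 19.5 s on the robot's clock.

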